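Pass the marble dish to the green player

ROBOT

A 7-joint arm with a two-finger parallel gripper is mounted at the origin on the work surface. World frame = base frame: x ahead of the robot, y to its left, z up, the work surface at z = 0. Lengths are in m, angles in rad, forces in N, time in s.
With the tool pointing down it reaches from about 0.425 to 0.925 m from the base axis. Payload 6.8 kg.
Tool frame: the origin (TCP) lies midway between the tips of the shut fingers; the grasp point (between the pads) lies 19 mm behind it; z points along the fingers, y is the direction in which the jaws open and shut (so a half turn about z gives the same grasp; the last joint's range is limited). The gripper opens to 85 mm and grips with 20 to 120 N. Pads are 22 mm wide; open, the fingers measure 114 mm over their backs; the gripper's body (76 mm by 85 mm) begins 54 mm behind the grasp point. The pads swing forward as they close: fully open they stand 13 mm farther back than shut.
Start: joints at [-1.385, 0.477, 0.022, 1.555, -0.011, 1.109, -0.083], TCP at [0.195, 0.646, 0.231] pointing down, gripper open.
Joint ranges: [-2.96, 2.96], [-0.34, 2.1], [-1.41, 1.46], [0.24, 2.44], [-1.37, 4.51], [0.17, 1.92], [-2.96, 2.96]. Speed limits (rad/s): [2.39, 2.39, 3.14, 3.14, 3.14, 3.14, 3.14].

INTERFACE

Orientations are given as a unit quaternion [w, x, y, z].
In Python, from station import readout, eyes, ticket gives the robot as it stands. The module is installed in compiled form; this text tells all that it offers.
- The arm moves only by the shell command python3 -m crank 'ROWS' [FORCE]. ROWS is JSON, a list of rows, each an object of numbers: "jaw": the opening in per cent of the stroke, from 0 (shut) to 100 (fully open); "x", "y", "z": the shift along the tool's x, y, z in mm; "ax", "ay", "az": the turn, a rotation vector about the tool's x, y, z in degrees. In form: [{"jaw": .., "x": .., "y": .., "z": .., "ax": .., "ay": .., "az": ..}, ...]. A call has 1 to 12 rows; each row shifts and turns the commanded pose from where the row before left it, along the tool's axes as they then stand; what a row does not reach is not made up. A row lasts 1/8 s, in which the tool goes at most 62.5 mm and 10.7 degrees, less where a joint would pass 70% of its speed; a pose out of reach is approached as far as the arm can. A call with a gripper value outside its range is refused whole. The fingers move at their own pace and stop on an object; FORCE is the grip in N (left out, the last holds). Time passes only in rows, so rows that do not move let the fingers close. It gives the time, the measured TCP pose, the force and the opening at its end, in the units of the state.
- readout.get_obs(): the state, without advancing time (a new reading comes with each control period).
- eyes.read_camera(name): name is "scene" or "top"; returns (picture, depth): 400x640x3 uint8, red, green, blue; 400x640 float32, m along the optical axis (not along the pixel's ray), 0 where there is no reading.
- eyes.calibration(name): a dict with "fx", "fy", "cx", "cy" (pixels), "R" (3x3) and "t" (3): a world point X has camera coordinates R X + t. Camera axes: x right, y down, z forward; pixel columns grow to the right and rows downward; lengths in m; the calibration is good to about 2 mm. A picture is of the moment at which its call begins. calibration takes no time and is no camera call.
- ticket.hand_in(): hands the job in, once; it reports no verdict.
The state is a dict: "t": time; "q": joint angles; "joint_vel": joint speeds; "joint_torque": joint torques, N m; "eef_pos": TCP position; "tool_rot": TCP orientation; "contact_force": force on the tool from outside, world axes, zero at the start; "torque": the same for the moment, N m; "gripper_width": opening from 0.0 (shut) to 1.0 (fully open).
Only numpy, scipy, OpenCV 4.12 (cv2) and the standard library are available. Lean on these libraries where they do the work, as an engineer would, in place of code of your own. Each camera call takes 0.05 s, during which the arm holds its last target. There are 200 camera calls.

TASK

It is the green player's turn: put the blue marble from its brass stand into the middle of the wooden dish, then lift the dish straight up off its cork mat by the yellow handle and, only once it is clear, turn it about a quarter turn until its red arrow points at the green pawn, keeping it level with the marble resting in the middle. Finish still holding the dish by its handle in the air, level, over the middle of the mat and about a hand's breadth (80 to 100 mm) above it, with the arrow pointing at the green pawn. Leave both pawns, the mug and the box of puzzle pieces where they stand.

Things in the scene. Friction and masses are not known exactly. Their poses are not given: they have to be found in the camera images.
- marble_center (a point): Centre of the blue marble, a loose ball 30 mm in diameter, 35 g. It starts on top of the brass stand, its centre about 49 mm above the table. In the empty level dish it comes to rest in the middle, its centre about 26 mm above the table while the dish stands on its mat.
- dish_mid (a point): Middle of the round wooden dish (loose, 160 g), on its axis, 11 mm above its underside. x along the red arrow, z up, handle towards -x. Rim 124 mm across and 22 mm high, foot 96 mm across. Inside, a 16 mm flat middle 8 mm above the underside, then a gentle cone (11 degrees) up to a lip; a marble set near the middle settles there. The arrow starts roughly away from the robot, square to the pawns.
- dish_handle (a point): Centre of the dish's yellow handle, a level flat-sided bar 66 mm long (along the dish's x), 18 mm wide (y), 26 mm tall. It is 92 mm from the dish's axis towards the dish's -x, 23 mm above the dish's underside (26 mm above the table at the start). Same axes as the dish. Grip it from above across its width, firmly: the dish hangs out to one side.
- mat: Round cork mat, fixed to the table, 170 mm in diameter, 3 mm thick, that the dish stands on at the start; origin at the centre of its underside, on the table.
- stand_top (a point): Centre of the top of the brass marble stand, fixed, 36 mm above the table: a slim upright column with a cup 22 mm in diameter at the top on which the marble sits, and a flat foot 52 mm in diameter, 6 mm thick.
- green_pawn_mid (a point): Green pawn (loose, 60 g), 57 mm tall, foot 32 mm in diameter; the point on its axis, 28 mm above the table. It stands about 170 mm from the mat's centre, on the left or on the right.
- white_pawn_mid (a point): White pawn, same shape as the green one, on the mat's other side; the point on its axis, 28 mm above the table. Leave alone.
- mug_mid (a point): Terracotta-coloured mug (loose), 80 mm in diameter, 90 mm tall, with a handle on one side; the point on its axis, 45 mm above the table. Leave alone.
- piece_box_mid (a point): Open cardboard box of puzzle pieces (loose), 75 by 110 mm (x, y), 32 mm tall; its middle. Leave alone.

How it is judged:
On the way, in this order (a step that is already met when the one before it is completed fails the run):
1. the marble lies in the middle of the dish, let go, the dish still on its mat (horizontal distance between marble_center and dish_mid below 0.02 m and z of marble_center in the frame of dish_mid between 0 and 0.025 m and contact force between marble and the fingers below 0.05 N and height (world z) of dish_mid below 0.02 m), for 0.3 s.
2. the dish is lifted over 30 mm off the mat with the marble in it, not yet turned to the pawn (horizontal distance between marble_center and dish_mid below 0.03 m and z of marble_center in the frame of dish_mid between 0 and 0.025 m and height (world z) of dish_mid above 0.044 m and (y of green_pawn_mid in the frame of dish_mid above 0.1 m or y of green_pawn_mid in the frame of dish_mid below -0.1 m)), for 0.1 s.
At the end, for the whole second after the job is handed in: The dish is held by its handle, its underside 60 to 136 mm above the mat, tilted under 7 degrees, its middle within 50 mm of the mat's centre, its arrow's line passing within 35 mm of the green pawn's axis (arrow end towards it), the marble in it within 22 mm of its middle (horizontal distance between marble_center and dish_mid below 0.022 m and z of marble_center in the frame of dish_mid between 0 and 0.025 m and height (world z) of dish_mid between 0.074 and 0.15 m and angle between dish_mid's own z axis and vertical below 0.13 rad and horizontal distance between dish_mid and mat below 0.05 m and x of green_pawn_mid in the frame of dish_mid above 0.08 m and y of green_pawn_mid in the frame of dish_mid between -0.035 and 0.035 m and contact force between dish and the fingers above 1 N and distance between dish_handle and the grasp point below 0.045 m); the arm keeps its last pose, push and grip.
It fails at once if the dish is off its mat (by more than 15 mm) without the marble within 30 mm of its middle (height (world z) of dish_mid above 0.029 m and not (horizontal distance between marble_center and dish_mid below 0.03 m)).
It fails at once if the dish is tipped more than 14 degrees (angle between dish_mid's own z axis and vertical above 0.25 rad).
It fails at once if a pawn is pushed more than 25 mm or tipped (distance of any of green_pawn_mid, white_pawn_mid from where it was at the start of the episode above 0.025 m or angle between any of green_pawn_mid, white_pawn_mid's own z axis and vertical above 0.4 rad).
It fails at once if the mug or the box of pieces is pushed more than 25 mm or tipped (distance of any of mug_mid, piece_box_mid from where it was at the start of the episode above 0.025 m or angle between any of mug_mid, piece_box_mid's own z axis and vertical above 0.4 rad).
It also fails if it takes over 72 s, if anything falls off the work surface, if the arm or the gripper's body presses on something with over 40 N, if the wrist force passes 120 N, or if a joint passes its speed limit or range.

## Working session

There is one attempt and no reset: what is moved stays moved. The work goes in short steps, Python scripts to look and compute and a shell command to move; the robot and the scene stay as the last step left them, time stands still between calls to the robot, and variables do not carry over. Pictures are saved under pics/ and viewed, about 8 in all and at most 12, crops included, and the job is handed in when it is done.

```bash
mkdir -p pics; cat > h.py <<'E'
import numpy as np, cv2
from station import readout, eyes, ticket
from scipy.spatial.transform import Rotation as Rn
def look(n,save=None):
    im,d=eyes.read_camera(n); im=np.array(im); d=np.array(d)
    if save: cv2.imwrite('pics/'+save,im[:,:,::-1])
    return im,d,eyes.calibration(n)
def ray(c,u,v):
    R=np.array(c['R']);t=np.array(c['t'])
    d=R.T@np.array([(u-c['cx'])/c['fx'],(v-c['cy'])/c['fy'],1.]); return -R.T@t,d
def onz(c,u,v,z):
    o,d=ray(c,u,v); return o+d*(z-o[2])/d[2]
def cloud(c,d):
    v,u=np.mgrid[:d.shape[0],:d.shape[1]]
    p=np.stack([(u-c['cx'])/c['fx']*d,(v-c['cy'])/c['fy']*d,d],-1)
    return (p-np.array(c['t']))@np.array(c['R'])
def obs():
    o=readout.get_obs(); print('t',round(o['t'],2),'pos',np.round(o['eef_pos'],4),'rot',np.round(Rn.from_quat(np.roll(o['tool_rot'],-1)).as_matrix().round(3),3).tolist(),'F',np.round(o['contact_force'],2),'w',round(float(o['gripper_width']),3),'q',np.round(o['q'],3)); return o
E
python3 - <<'E'
from h import *
obs()
for n in('scene','top'):
    im,d,c=look(n,n+'0.png'); print(n,c['fx'],'cam at',(-np.array(c['R']).T@np.array(c['t'])).round(3))
    np.savez('pics/'+n+'0.npz',im=im,d=d)
E
```

```text
t 0.0 pos [0.1953 0.6455 0.2303] rot [[-0.957, 0.29, -0.0], [0.29, 0.957, -0.002], [-0.0, -0.002, -1.0]] F [ 0.43 -0.48  0.42] w 1.0 q [-1.385  0.478  0.022  1.556 -0.012  1.109 -0.083]
scene 437.49553821729427 cam at [1.369 0.126 0.699]
top 428.41437453768026 cam at [0.563 0.02  1.276]
```

View pics/scene0.png

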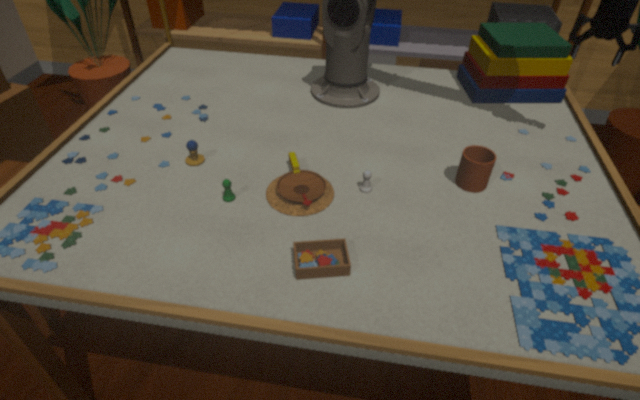

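View pics/top0.png

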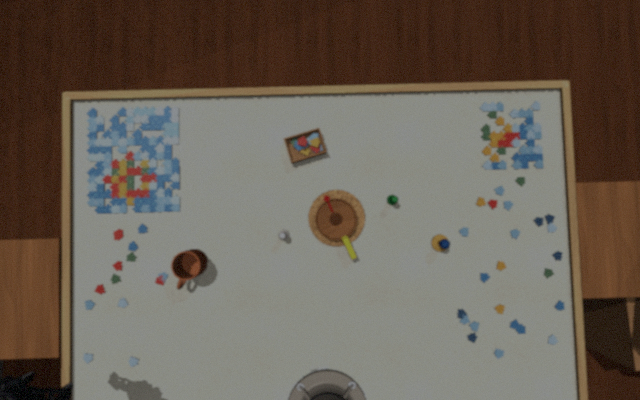

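The scene view shows the dish on the mat at about (300,190), the green pawn at (228,190), the white pawn at (366,183), the marble on its stand at (193,148), the mug at (476,168) and the box at (321,258). The top view shows the dish at (336,219), the yellow handle at (349,248), green at (393,200), white at (284,236), the marble at (444,244) and the stand foot at (439,242).

```bash
cat > m.py <<'E'
from h import *
def masks(im):
    H=cv2.cvtColor(im,cv2.COLOR_RGB2HSV); h,s,v=[H[...,i].astype(int) for i in range(3)]
    return dict(blue=(h>100)&(h<130)&(s>90)&(v>25), yellow=(h>22)&(h<34)&(s>150)&(v>80), green=(h>55)&(h<90)&(s>110), brass=(h>12)&(h<26)&(s>80)&(v>70),
      cork=(h>5)&(h<24)&(s>80), red=((h<4)|(h>174))&(s>150))
def blob(m,box):
    u0,v0,u1,v1=box; w=np.zeros(m.shape,np.uint8); w[v0:v1,u0:u1]=m[v0:v1,u0:u1]
    n,l,st,ce=cv2.connectedComponentsWithStats(w)
    if n<2: return None
    i=1+np.argmax(st[1:,4]); return ce[i],st[i],l==i
def tri(c1,p1,c2,p2):
    o1,d1=ray(c1,*p1);o2,d2=ray(c2,*p2)
    s=np.linalg.lstsq(np.c_[d1,-d2],o2-o1,rcond=None)[0]; a=o1+d1*s[0];b=o2+d2*s[1]; return (a+b)/2,np.linalg.norm(a-b)
E
python3 - <<'E'
from m import *
B=dict(scene=dict(blue=(180,135,205,158),yellow=(280,145,310,178),green=(215,172,242,206),brass=(180,150,210,170),cork=(255,165,345,220),red=(296,190,316,212)),
 top=dict(blue=(434,236,455,253),yellow=(335,230,362,266),green=(384,190,402,210),brass=(428,230,445,255),cork=(300,180,372,255),red=(318,190,338,213)))
P={}
for n in B:
    z=np.load('pics/%s0.npz'%n); im,d=z['im'],z['d']; c=eyes.calibration(n); M=masks(im); P[n]={}
    C=cloud(c,d)
    for k in B[n]:
        b=blob(M[k],B[n][k])
        if b is None: print(n,k,None);continue
        pts=C[b[2]&(d>0)]
        P[n][k]=(c,b[0]); print(n,k,b[0].round(1),b[1],'cloud med',np.median(pts,0).round(3),'min/max z',np.percentile(pts[:,2],[2,98]).round(3))
        if k=='cork':
            cnt=cv2.findContours(b[2].astype(np.uint8),0,2)[0][0]; e=cv2.fitEllipse(cv2.convexHull(cnt)); print('ell',e, 'mat centre',onz(c,*e[0],.003).round(4))
            sub=C[(d>0)&(abs(C[...,0]-np.median(pts[:,0]))<.12)&(abs(C[...,1]-np.median(pts[:,1]))<.12)]
for k in B['top']:
    p,e=tri(*P['top'][k],*P['scene'][k]); print(k,p.round(4),'gap',e.round(4))
# pawn foot/top, other objects from scene+top cloud
for n in B:
    z=np.load('pics/%s0.npz'%n); c=eyes.calibration(n); C=cloud(c,z['d'])
    for nm,(u,v,r) in dict(scene=dict(gp=(228,190,14),wp=(366,183,14),mug=(476,168,26),box=(321,258,32)),top=dict(gp=(393,200,9),wp=(284,236,9),mug=(190,265,25),box=(306,147,24)))[n].items():
        s=C[v-r:v+r,u-r:u+r].reshape(-1,3); s=s[s[:,2]>.012]; print(n,nm,'med',np.median(s,0).round(3),'lo',s.min(0).round(3),'hi',s.max(0).round(3))
E
```

```text
scene blue [191.1 144. ] [188 141   7   7  40] cloud med [ 0.484 -0.346  0.059] min/max z [0.053 0.064]
scene yellow [293.9 162.2] [289 153  11  20 120] cloud med [ 0.483 -0.074  0.038] min/max z [0.023 0.041]
scene green [228.3 197.7] [224 196  10   5  30] cloud med [ 0.618 -0.208  0.009] min/max z [0.006 0.015]
scene brass [194.3 158.7] [185 151  20  15 205] cloud med [ 0.483 -0.345  0.006] min/max z [0.001 0.037]
scene cork [299.4 192.7] [ 266  165   68   51 2388] cloud med [ 0.569 -0.044  0.01 ] min/max z [0.    0.026]
ell ((299.1405029296875, 191.7015380859375), (49.23835372924805, 66.42224884033203), 93.23698425292969) mat centre [ 0.5567 -0.0464  0.003 ]
scene red [307.1 202.1] [304 200   7   5  15] cloud med [ 0.615 -0.015  0.025] min/max z [0.022 0.027]
top blue [444.1 243.7] [440 240   9   8  58] cloud med [ 0.473 -0.346  0.061] min/max z [0.051 0.067]
top yellow [348.1 245.3] [342 236  14  22 113] cloud med [ 0.479 -0.075  0.039] min/max z [0.008 0.044]
top green [391.9 199.3] [388 196   9   8  54] cloud med [ 0.604 -0.206  0.036] min/max z [0.009 0.059]
top brass [437.3 2
[... 638 characters left out ...]
 gap 0.0006
red [ 0.6115 -0.0166  0.021 ] gap 0.001
scene gp med [ 0.614 -0.207  0.038] lo [ 0.599 -0.219  0.012] hi [1.369 0.126 0.699]
scene wp med [0.52  0.115 0.039] lo [0.51  0.104 0.012] hi [1.369 0.126 0.699]
scene mug med [0.466 0.375 0.063] lo [0.4   0.126 0.012] hi [1.369 0.417 0.699]
scene box med [0.785 0.043 0.023] lo [ 0.723 -0.018  0.012] hi [1.369 0.126 0.699]
top gp med [ 0.604 -0.209  0.051] lo [ 0.594 -0.223  0.013] hi [ 0.615 -0.201  0.062]
top wp med [0.511 0.11  0.052] lo [0.497 0.02  0.012] hi [0.563 0.124 1.276]
top mug med [0.432 0.389 0.064] lo [0.367 0.02  0.012] hi [0.563 0.415 1.276]
top box med [0.777 0.036 0.023] lo [ 0.563 -0.02   0.012] hi [0.819 0.103 1.276]
```

```bash
python3 -m crank '[{"jaw":100,"x":-34,"y":-20},{"jaw":100,"x":-34,"y":-20},{"jaw":100,"x":-34,"y":-20},{"jaw":100,"x":-34,"y":-20},{"jaw":100,"x":-34,"y":-20},{"jaw":100,"x":-34,"y":-20},{"jaw":100,"x":-34,"y":-20},{"jaw":100,"x":-34,"y":-20},{"jaw":100,"x":-34,"y":-20},{"jaw":100,"x":-34,"y":-20},{"jaw":100,"x":-34,"y":-20},{"jaw":100,"x":-34,"y":-20}]' 40; cat >> h.py <<'E'
def to(x,y,z):
    o=obs(); R=Rn.from_quat(np.roll(o['tool_rot'],-1)).as_matrix()
    D=np.array([x,y,z])-o['eef_pos']; print('tool shift mm',(R.T@D*1000).round(1),'yaw of tool x',np.degrees(np.arctan2(R[1,0],R[0,0])).round(2))
E
python3 -c "
from h import *
to(.473,-.349,.13)"
```

```text
t 0.1 pos [0.1953 0.6456 0.2304] rot [[-0.957, 0.29, -0.0], [0.29, 0.957, -0.002], [-0.0, -0.002, -1.0]] F [-0.19 -0.35 -1.09] w 1.002 q [-1.385  0.478  0.022  1.556 -0.011  1.109 -0.083]
tool shift mm [-553.7 -871.4  101.9] yaw of tool x 163.17schema error: expected keys jaw, x, y, z, ax, ay, az
```

```bash
python3 -m crank '[{"jaw":100,"x":-34,"y":-20,"z":0,"ax":0,"ay":0,"az":0},{"jaw":100,"x":-34,"y":-20,"z":0,"ax":0,"ay":0,"az":0},{"jaw":100,"x":-34,"y":-20,"z":0,"ax":0,"ay":0,"az":0},{"jaw":100,"x":-34,"y":-20,"z":0,"ax":0,"ay":0,"az":0},{"jaw":100,"x":-34,"y":-20,"z":0,"ax":0,"ay":0,"az":0},{"jaw":100,"x":-34,"y":-20,"z":0,"ax":0,"ay":0,"az":0},{"jaw":100,"x":-34,"y":-20,"z":0,"ax":0,"ay":0,"az":0},{"jaw":100,"x":-34,"y":-20,"z":0,"ax":0,"ay":0,"az":0},{"jaw":100,"x":-34,"y":-20,"z":0,"ax":0,"ay":0,"az":0},{"jaw":100,"x":-34,"y":-20,"z":0,"ax":0,"ay":0,"az":0},{"jaw":100,"x":-34,"y":-20,"z":0,"ax":0,"ay":0,"az":0},{"jaw":100,"x":-34,"y":-20,"z":0,"ax":0,"ay":0,"az":0}]' 40; 
python3 -c "
from h import *
to(.473,-.349,.13)"
```

```text
t: 1.6
eef_pos: [0.517, 0.2971, 0.231]
tool_rot: [-0.0, 0.146, 0.989, -0.0]
contact_force: [-0.1, 0.7, 0.2]
gripper_width: 1.0
t 1.6 pos [0.517  0.2971 0.231 ] rot [[-0.957, 0.289, -0.001], [0.289, 0.957, -0.0], [0.0, -0.001, -1.0]] F [-0.13  0.66  0.2 ] w 1.0 q [-0.762  0.349  0.173  1.76  -0.069  1.039  0.713]
tool shift mm [-145.  -631.1  101.2] yaw of tool x 163.17
```

```bash
python3 -m crank '[{"jaw":100,"x":-9,"y":-39.5,"z":0,"ax":0,"ay":0,"az":0},{"jaw":100,"x":-9,"y":-39.5,"z":0,"ax":0,"ay":0,"az":0},{"jaw":100,"x":-9,"y":-39.5,"z":0,"ax":0,"ay":0,"az":0},{"jaw":100,"x":-9,"y":-39.5,"z":0,"ax":0,"ay":0,"az":0},{"jaw":100,"x":-9,"y":-39.5,"z":0,"ax":0,"ay":0,"az":0},{"jaw":100,"x":-9,"y":-39.5,"z":0,"ax":0,"ay":0,"az":0},{"jaw":100,"x":-9,"y":-39.5,"z":0,"ax":0,"ay":0,"az":0},{"jaw":100,"x":-9,"y":-39.5,"z":0,"ax":0,"ay":0,"az":0},{"jaw":100,"x":-9,"y":-39.5,"z":0,"ax":0,"ay":0,"az":0},{"jaw":100,"x":-9,"y":-39.5,"z":0,"ax":0,"ay":0,"az":0},{"jaw":100,"x":-9,"y":-39.5,"z":0,"ax":0,"ay":0,"az":0},{"jaw":100,"x":-9,"y":-39.5,"z":0,"ax":0,"ay":0,"az":0}]'
python3 -m crank '[{"jaw":100,"x":-9,"y":-39.5,"z":25,"ax":0,"ay":0,"az":0},{"jaw":100,"x":-9,"y":-39.5,"z":25,"ax":0,"ay":0,"az":0},{"jaw":100,"x":-9,"y":-39.5,"z":25,"ax":0,"ay":0,"az":0},{"jaw":100,"x":-9,"y":-39.5,"z":25,"ax":0,"ay":0,"az":0},{"jaw":100,"x":0,"y":0,"z":0,"ax":0,"ay":0,"az":0}]'
python3 - <<'E'
from h import *
to(.473,-.349,.03)
for n in('scene','top'):
    im,d,c=look(n); 
    o=readout.get_obs(); X=np.array([.473,-.349,.06]); p=np.array(c['R'])@X+c['t']; u,v=int(p[0]/p[2]*c['fx']+c['cx']),int(p[1]/p[2]*c['fy']+c['cy'])
    cr=im[max(0,v-50):v+40,u-50:u+50]; cr=cv2.resize(cr,(400,int(cr.shape[0]*4)),interpolation=cv2.INTER_CUBIC); cr=np.vstack([cr,np.zeros((max(0,360-cr.shape[0]),400,3),np.uint8)])[:360]
    A=cr if n=='scene' else np.hstack([A,cr]); print(n,'crop corner',u-50,max(0,v-50))
cv2.imwrite('pics/c1.png',A[:,:,::-1])
E
```

```text
t: 3.1
eef_pos: [0.4821, -0.1879, 0.2311]
tool_rot: [-0.0, 0.146, 0.989, 0.0]
contact_force: [0.1, -0.5, -0.2]
gripper_width: 0.999
t: 3.72
eef_pos: [0.4684, -0.3512, 0.1291]
tool_rot: [-0.002, 0.149, 0.989, -0.0]
contact_force: [-0.8, -0.1, 0.7]
gripper_width: 0.999
t 3.73 pos [ 0.4684 -0.3512  0.1291] rot [[-0.956, 0.295, -0.004], [0.295, 0.956, -0.0], [0.004, -0.001, -1.0]] F [-0.84 -0.08  0.65] w 0.999 q [ 0.197  0.48   0.445  1.888 -0.268  0.836  2.051]
tool shift mm [-4.1  3.6 99.1] yaw of tool x 162.86
scene crop corner 141 91
top crop corner 395 193
```

View pics/c1.png

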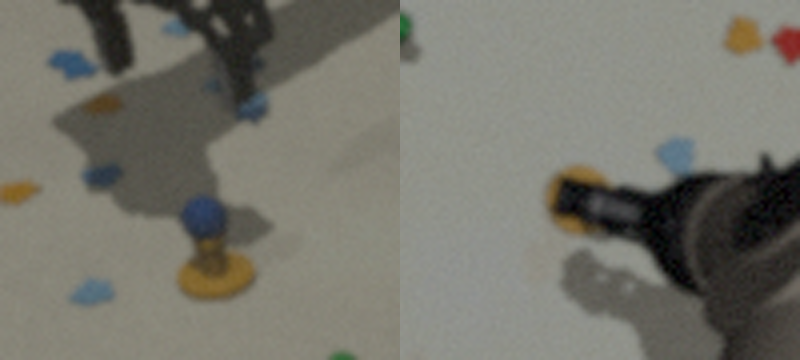

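The scene crop has the marble at crop (205,216), about pixel (192,145), and the foot at about (195,160). The top crop shows the gripper over the stand, foot at about (439.7,243).

```bash
python3 - <<'E'
from m import *
cs,ct=eyes.calibration('scene'),eyes.calibration('top')
print('scene marble',onz(cs,192,145,.049),'foot scene',onz(cs,195,159.7,.004),'foot top',onz(ct,439.7,243,.004))
z=np.load('pics/top0.npz'); M=masks(z['im']); 
H=cv2.cvtColor(z['im'],cv2.COLOR_RGB2HSV)
H=H.astype(int);fg=((H[...,1]>70)).astype(np.uint8); b=blob(fg,(425,228,458,260)); print(b[0],b[1])
C=cloud(ct,z['d'])[b[2]]; s=C[C[:,2]>.045]; print('marble cloud top',s.mean(0),len(s))
z=np.load('pics/scene0.npz'); C=cloud(cs,z['d'])[135:160,180:205].reshape(-1,3); s=C[(C[:,2]>.045)&(C[:,2]<.08)]
for n,Q in(('scene',s),):
    A=np.c_[2*Q,np.ones(len(Q))]; w=np.linalg.lstsq(A,(Q**2).sum(1),rcond=None)[0]; print('sphere',w[:3],np.sqrt(w[3]+w[:3]@w[:3]), Q.mean(0),len(Q))
print('tri',tri(cs,(192,145),ct,(444.1,243.7)))
E
```

```text
scene marble [ 0.47410269 -0.34917339  0.049     ] foot scene [ 0.47728698 -0.34765787  0.004     ] foot top [ 0.47203211 -0.35000905  0.004     ]
[439.49047619 242.67619048] [432 235  17  17 210]
marble cloud top [ 0.47668624 -0.33491392  0.09827314] 64
sphere [ 0.47822417 -0.34742297  0.05038584] 0.01274390591921933 [ 0.48321101 -0.34464551  0.05534226] 89
tri (array([ 0.47283695, -0.34980343,  0.04807832]), np.float64(7.901047280068243e-05))
```

```bash
python3 -m crank '[{"jaw":100,"x":-4.7,"y":3.8,"z":9,"ax":0,"ay":0,"az":0},{"jaw":100,"x":0,"y":0,"z":20,"ax":0,"ay":0,"az":0},{"jaw":100,"x":0,"y":0,"z":20,"ax":0,"ay":0,"az":0},{"jaw":100,"x":0,"y":0,"z":20,"ax":0,"ay":0,"az":0},{"jaw":100,"x":0,"y":0,"z":20,"ax":0,"ay":0,"az":0},{"jaw":100,"x":0,"y":0,"z":10,"ax":0,"ay":0,"az":0},{"jaw":100,"x":0,"y":0,"z":0,"ax":0,"ay":0,"az":0}]'
python3 - <<'E'
from h import *
to(.474,-.349,.029)
im,d,c=look('scene'); cr=im[110:180,150:240]; cv2.imwrite('pics/c2.png',cv2.resize(cr[:,:,::-1],None,fx=6,fy=6,interpolation=cv2.INTER_CUBIC))
E
```

```text
t: 4.7
eef_pos: [0.4764, -0.346, 0.0314]
tool_rot: [-0.001, 0.147, 0.989, 0.0]
contact_force: [0.3, 0.4, 0.4]
gripper_width: 1.004
t 4.7 pos [ 0.4764 -0.346   0.0314] rot [[-0.957, 0.29, -0.001], [0.29, 0.957, 0.001], [0.001, 0.0, -1.0]] F [0.25 0.38 0.44] w 1.004 q [ 0.247  0.624  0.367  1.925 -0.351  0.656  2.109]
tool shift mm [ 1.4 -3.6  2.4] yaw of tool x 163.15
```

View pics/c2.png

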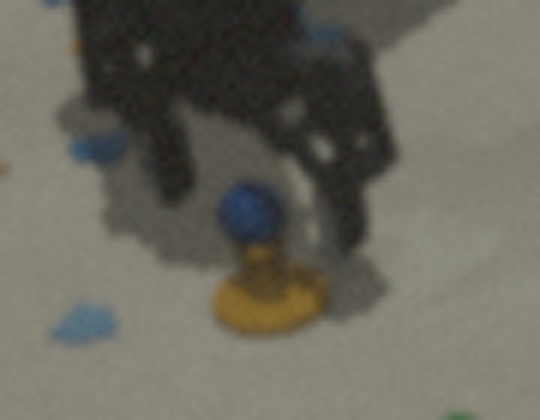

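The marble at crop (250,212) lies between the fingertips (178,195) and (345,245), about 3 mm off centre. I'll correct that and close.

```bash
python3 -m crank '[{"jaw":100,"x":1.4,"y":-3.6,"z":2,"ax":0,"ay":0,"az":0},{"jaw":100,"x":0,"y":0,"z":0,"ax":0,"ay":0,"az":0},{"jaw":55,"x":0,"y":0,"z":0,"ax":0,"ay":0,"az":0},{"jaw":45,"x":0,"y":0,"z":0,"ax":0,"ay":0,"az":0},{"jaw":35,"x":0,"y":0,"z":0,"ax":0,"ay":0,"az":0},{"jaw":20,"x":0,"y":0,"z":0,"ax":0,"ay":0,"az":0},{"jaw":20,"x":0,"y":0,"z":0,"ax":0,"ay":0,"az":0},{"jaw":20,"x":0,"y":0,"z":0,"ax":0,"ay":0,"az":0},{"jaw":20,"x":0,"y":0,"z":0,"ax":0,"ay":0,"az":0}]' 25
python3 -m crank '[{"jaw":20,"x":0,"y":0,"z":-10,"ax":0,"ay":0,"az":0},{"jaw":20,"x":0,"y":0,"z":-20,"ax":0,"ay":0,"az":0},{"jaw":20,"x":0,"y":0,"z":-25,"ax":0,"ay":0,"az":0},{"jaw":20,"x":0,"y":0,"z":-25,"ax":0,"ay":0,"az":0},{"jaw":20,"x":0,"y":0,"z":-15,"ax":0,"ay":0,"az":0},{"jaw":20,"x":0,"y":0,"z":0,"ax":0,"ay":0,"az":0}]'
python3 - <<'E'
from m import *
to(.5555,-.0455,.13)
im,d,c=look('scene'); o=readout.get_obs(); X=np.array(o['eef_pos']); p=np.array(c['R'])@X+c['t']; u,v=int(p[0]/p[2]*c['fx']+c['cx']),int(p[1]/p[2]*c['fy']+c['cy']); print(u,v)
b=blob(masks(im)['blue'],(u-20,v-25,u+20,v+15)); print(b and (b[0],b[1]))
if b:
  q=b[0]; o0,dd=ray(c,*q); s=(X-o0)@dd/(dd@dd); print('marble approx',o0+s*dd)
print(blob(masks(im)['blue'],(180,135,205,158)))
E
```

```text
t: 5.88
eef_pos: [0.4746, -0.3492, 0.0304]
tool_rot: [0.0, 0.146, 0.989, -0.0]
contact_force: [-0.6, 0.8, 3.7]
gripper_width: 0.332
t: 6.62
eef_pos: [0.4752, -0.3496, 0.1268]
tool_rot: [0.001, 0.146, 0.989, -0.0]
contact_force: [1.3, -0.2, -1.3]
gripper_width: 0.33
t 6.62 pos [ 0.4752 -0.3496  0.1268] rot [[-0.957, 0.29, 0.003], [0.29, 0.957, -0.001], [-0.003, -0.0, -1.0]] F [ 1.34 -0.17 -1.33] w 0.33 q [ 0.194  0.487  0.442  1.883 -0.275  0.829  2.055]
tool shift mm [ 11.2 314.3  -3.3] yaw of tool x 163.17
186 119
(array([182.        , 112.02702703]), array([179, 109,   7,   7,  37], dtype=int32))
marble approx [ 0.46963759 -0.35995223  0.14322815]
None
```

```bash
python3 - <<'E'
from m import *
c=eyes.calibration('top'); z=np.load('pics/top0.npz'); im=z['im']; H=cv2.cvtColor(im,cv2.COLOR_RGB2HSV)
print('row 219 from 304:',[tuple(int(a) for a in H[219,u]) for u in range(304,370,3)])
m=((H[...,0]<16)&(H[...,1]>120)&(H[...,2]<115)).astype(bool)
z2=np.load('pics/scene0.npz')
for thr in (100,108,115,122):
    m=(H[...,2]<thr)&(H[...,1]>90); b=blob(cv2.morphologyEx(m.astype(np.uint8),cv2.MORPH_OPEN,np.ones((3,3))),(305,185,368,252))
    cnt=max(cv2.findContours(b[2].astype(np.uint8),0,1)[0],key=len); e=cv2.fitEllipse(cnt); print(thr,e,onz(c,*e[0],.025).round(4))
C=cloud(c,z['d'])
for nm,zlo,zhi in(('rim',.018,.031),):
    s=C[180:255,300:372].reshape(-1,3); s=s[(s[:,2]>zlo)&(s[:,2]<zhi)]; s=s[np.hypot(s[:,0]-.5555,s[:,1]+.0455)<.075]; 
    A=np.c_[2*s[:,:2],np.ones(len(s))]; w=np.linalg.lstsq(A,(s[:,:2]**2).sum(1),rcond=None)[0]; print(nm,w[:2],np.sqrt(w[2]+w[:2]@w[:2]),len(s))
# yellow PCA
for n,bx in(('top',(335,230,362,266)),('scene',(280,145,310,178))):
    cc=eyes.calibration(n); zz=np.load('pics/%s0.npz'%n); b=blob(masks(zz['im'])['yellow'],bx); v,u=np.nonzero(b[2]); P=np.array([onz(cc,a,bb,.039)[:2] for a,bb in zip(u,v)]); mu=P.mean(0); w,V=np.linalg.eigh(np.cov((P-mu).T)); ax=V[:,1]*np.sign(V[0,1]); t=(P-mu)@ax; print(n,'handle mean',mu,'angle',np.degrees(np.arctan2(ax[1],ax[0])),'ends',mu+ax*t.min(),mu+ax*t.max())
E
```

```text
row 219 from 304: [(30, 9, 140), (28, 27, 133), (17, 117, 124), (14, 123, 118), (14, 159, 82), (12, 150, 102), (13, 148, 100), (13, 159, 98), (11, 138, 96), (10, 152, 67), (11, 139, 68), (9, 145, 65), (9, 162, 66), (13, 146, 98), (13, 151, 103), (15, 153, 100), (12, 147, 106), (12, 138, 96), (15, 124, 111), (16, 125, 133), (16, 82, 131), (40, 11, 140)]
100 ((334.737060546875, 218.37039184570312), (13.943267822265625, 15.507704734802246), 73.73748779296875) [ 0.5535 -0.0396  0.025 ]
108 ((335.3356018066406, 218.6816864013672), (40.800682067871094, 41.326393127441406), 121.80487060546875) [ 0.5525 -0.0413  0.025 ]
115 ((335.8075256347656, 219.56552124023438), (43.192047119140625, 44.065635681152344), 100.01994323730469) [ 0.5499 -0.0426  0.025 ]
122 ((335.0243835449219, 219.89549255371094), (45.56145477294922, 47.25556945800781), 167.89486694335938) [ 0.549  -0.0403  0.025 ]
rim [ 0.55366274 -0.04246702] 0.054710518296655616 496
top handle mean [ 0.47536493 -0.07503868] angle 23.644139768594005 ends [ 0.44089766 -0.09012869] [ 0.50301831 -0.06293184]
scene handle mean [ 0.48595665 -0.07378996] angle 20.895508116009143 ends [ 0.44677461 -0.0887486 ] [ 0.52601476 -0.05849685]
```

```bash
python3 -m crank '[{"jaw":20,"x":0.7,"y":15.8,"z":0,"ax":0,"ay":0,"az":0},{"jaw":20,"x":1.4,"y":31.7,"z":0,"ax":0,"ay":0,"az":0},{"jaw":20,"x":1.4,"y":31.7,"z":0,"ax":0,"ay":0,"az":0},{"jaw":20,"x":1.4,"y":31.7,"z":0,"ax":0,"ay":0,"az":0},{"jaw":20,"x":1.4,"y":31.7,"z":0,"ax":0,"ay":0,"az":0},{"jaw":20,"x":1.4,"y":31.7,"z":0,"ax":0,"ay":0,"az":0},{"jaw":20,"x":1.4,"y":31.7,"z":0,"ax":0,"ay":0,"az":0},{"jaw":20,"x":1.4,"y":31.7,"z":0,"ax":0,"ay":0,"az":0},{"jaw":20,"x":1.4,"y":31.7,"z":0,"ax":0,"ay":0,"az":0},{"jaw":20,"x":1.4,"y":31.7,"z":0,"ax":0,"ay":0,"az":0},{"jaw":20,"x":0.7,"y":15.9,"z":0,"ax":0,"ay":0,"az":0},{"jaw":20,"x":0,"y":0,"z":0,"ax":0,"ay":0,"az":0}]'
python3 - <<'E'
from h import *
to(.554,-.042,.022)
im,d,c=look('scene'); cr=im[120:220,240:360]; A=cv2.resize(cr,(480,400),interpolation=cv2.INTER_CUBIC)
cv2.imwrite('pics/c3.png',A[:,:,::-1])
E
```

```text
t: 8.18
eef_pos: [0.5526, -0.0403, 0.1247]
tool_rot: [-0.001, 0.145, 0.989, -0.0]
contact_force: [-0.3, 0.3, -0.3]
gripper_width: 0.33
t 8.18 pos [ 0.5526 -0.0403  0.1247] rot [[-0.958, 0.287, -0.001], [0.287, 0.958, 0.0], [0.001, -0.0, -1.0]] F [-0.32  0.31 -0.27] w 0.33 q [-0.36   0.432  0.407  1.965 -0.236  0.791  1.461]
tool shift mm [ -1.9  -1.2 102.7] yaw of tool x 163.31
```

View pics/c3.png

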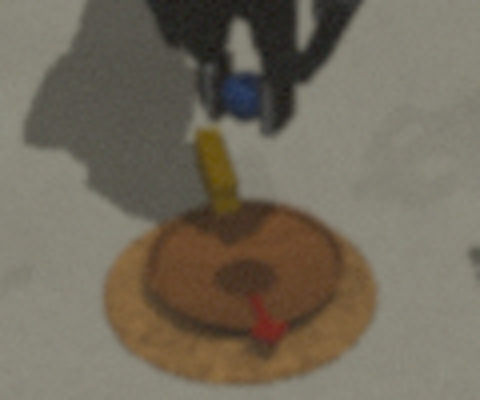

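The marble is held between the pads at crop (242,95). The dish's dark middle is at crop (244,276), about scene pixel (301,189). The handle runs from crop (205,130) to (227,210).

```bash
python3 -c "
from h import *
print(onz(eyes.calibration('scene'),301,189,.011))"
python3 -m crank '[{"jaw":20,"x":-1.5,"y":-1.0,"z":15,"ax":0,"ay":0,"az":0},{"jaw":20,"x":0,"y":0,"z":20,"ax":0,"ay":0,"az":0},{"jaw":20,"x":0,"y":0,"z":20,"ax":0,"ay":0,"az":0},{"jaw":20,"x":0,"y":0,"z":20,"ax":0,"ay":0,"az":0},{"jaw":20,"x":0,"y":0,"z":15,"ax":0,"ay":0,"az":0},{"jaw":20,"x":0,"y":0,"z":8,"ax":0,"ay":0,"az":0},{"jaw":20,"x":0,"y":0,"z":6,"ax":0,"ay":0,"az":0},{"jaw":20,"x":0,"y":0,"z":3,"ax":0,"ay":0,"az":0},{"jaw":20,"x":0,"y":0,"z":0,"ax":0,"ay":0,"az":0}]'
```

```text
[ 0.5550425  -0.04191868  0.011     ]
t: 9.35
eef_pos: [0.5542, -0.0431, 0.0184]
tool_rot: [0.0, 0.146, 0.989, 0.0]
contact_force: [-0.0, 0.2, 0.1]
gripper_width: 0.331
```

```bash
python3 -m crank '[{"jaw":36,"x":0,"y":0,"z":0,"ax":0,"ay":0,"az":0},{"jaw":40,"x":0,"y":0,"z":0,"ax":0,"ay":0,"az":0},{"jaw":48,"x":0,"y":0,"z":0,"ax":0,"ay":0,"az":0},{"jaw":55,"x":0,"y":0,"z":0,"ax":0,"ay":0,"az":0},{"jaw":55,"x":0,"y":0,"z":0,"ax":0,"ay":0,"az":0},{"jaw":55,"x":0,"y":0,"z":-15,"ax":0,"ay":0,"az":0},{"jaw":55,"x":0,"y":0,"z":-25,"ax":0,"ay":0,"az":0},{"jaw":55,"x":0,"y":0,"z":-35,"ax":0,"ay":0,"az":0},{"jaw":55,"x":0,"y":0,"z":-35,"ax":0,"ay":0,"az":0},{"jaw":55,"x":0,"y":0,"z":-20,"ax":0,"ay":0,"az":0},{"jaw":55,"x":0,"y":0,"z":0,"ax":0,"ay":0,"az":0}]'
python3 - <<'E'
from h import *
to(.471,-.077,.15)
im,d,c=look('scene'); cr=im[120:220,240:360]; A=cv2.resize(cr,(480,400),interpolation=cv2.INTER_CUBIC)
cv2.imwrite('pics/c4.png',A[:,:,::-1]); np.savez('pics/s4.npz',im=im,d=d)
E
```

```text
t: 10.72
eef_pos: [0.5553, -0.0432, 0.1506]
tool_rot: [0.002, 0.146, 0.989, 0.001]
contact_force: [-0.1, 0.1, -1.0]
gripper_width: 0.551
t 10.72 pos [ 0.5553 -0.0432  0.1506] rot [[-0.957, 0.29, 0.004], [0.29, 0.957, 0.001], [-0.004, 0.002, -1.0]] F [-0.09  0.1  -0.98] w 0.551 q [-0.373  0.398  0.429  1.944 -0.219  0.84   1.45 ]
tool shift mm [ 70.9 -56.8   0.2] yaw of tool x 163.16
```

View pics/c4.png

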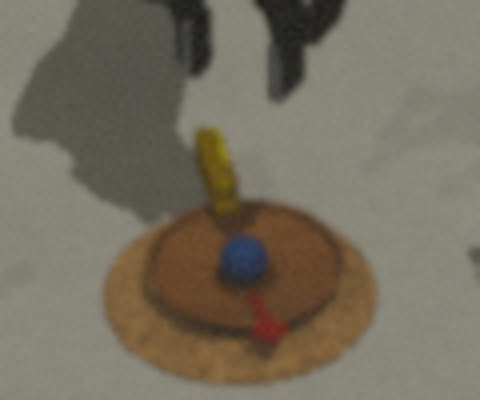

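The marble rests on the dish's middle, crop (243,261). Next I turn the wrist to line up with the handle.

```bash
python3 -m crank '[{"jaw":55,"x":0,"y":0,"z":0,"ax":0,"ay":0,"az":-7.9},{"jaw":55,"x":0,"y":0,"z":0,"ax":0,"ay":0,"az":-7.9},{"jaw":55,"x":0,"y":0,"z":0,"ax":0,"ay":0,"az":-7.9},{"jaw":55,"x":0,"y":0,"z":0,"ax":0,"ay":0,"az":-7.9},{"jaw":55,"x":0,"y":0,"z":0,"ax":0,"ay":0,"az":-7.9},{"jaw":55,"x":18,"y":0,"z":0,"ax":0,"ay":0,"az":0},{"jaw":55,"x":23,"y":0,"z":0,"ax":0,"ay":0,"az":0},{"jaw":55,"x":23,"y":0,"z":0,"ax":0,"ay":0,"az":0},{"jaw":55,"x":21,"y":0,"z":0,"ax":0,"ay":0,"az":0},{"jaw":55,"x":0,"y":0,"z":0,"ax":0,"ay":0,"az":0}]'
python3 - <<'E'
from m import *
to(.4755,-.075,.07)
c=eyes.calibration('scene'); z=np.load('pics/s4.npz'); im=z['im']
b=blob(masks(im)['blue'],(285,165,320,200)); print('marble',b[0],onz(c,*b[0],.026))
C=cloud(c,z['d']); s=C[140:175,280:310].reshape(-1,3); s=s[(s[:,2]>.034)&(s[:,2]<.046)&(s[:,0]<.52)]; mu=s.mean(0); w,V=np.linalg.eigh(np.cov((s[:,:2]-mu[:2]).T)); print('handle top pts',mu,len(s),'angle',np.degrees(np.arctan2(V[1,1],V[0,1])),s.min(0),s.max(0))
E
```

```text
t: 12.02
eef_pos: [0.4729, -0.0769, 0.1477]
tool_rot: [-0.001, -0.194, 0.981, 0.0]
contact_force: [0.9, -0.4, 0.4]
gripper_width: 0.552
t 12.03 pos [ 0.4729 -0.0769  0.1477] rot [[-0.925, -0.381, -0.002], [-0.381, 0.925, 0.0], [0.002, 0.001, -1.0]] F [ 0.88 -0.4   0.42] w 0.552 q [-0.211  0.27   0.284  2.108 -0.106  0.779  2.1  ]
tool shift mm [-3.3  0.6 77.7] yaw of tool x -157.61
marble [300.31578947 183.49122807] [ 0.55235275 -0.043983    0.026     ]
handle top pts [ 0.47513877 -0.07619364  0.03785863] 111 angle -157.75525514212958 [ 0.43940053 -0.0955007   0.03457427] [ 0.50508445 -0.05769434  0.04071461]
```

```bash
python3 -m crank '[{"jaw":55,"x":-3,"y":0.5,"z":20,"ax":0,"ay":0,"az":0},{"jaw":55,"x":0,"y":0,"z":25,"ax":0,"ay":0,"az":0},{"jaw":55,"x":0,"y":0,"z":25,"ax":0,"ay":0,"az":0},{"jaw":55,"x":0,"y":0,"z":20,"ax":0,"ay":0,"az":0},{"jaw":55,"x":0,"y":0,"z":10,"ax":0,"ay":0,"az":0},{"jaw":55,"x":0,"y":0,"z":0,"ax":0,"ay":0,"az":0}]'
python3 - <<'E'
from h import *
to(.4755,-.075,.009)
im,d,c=look('scene'); cr=im[120:220,240:360]; A=cv2.resize(cr,(480,400),interpolation=cv2.INTER_CUBIC)
cv2.imwrite('pics/c5.png',A[:,:,::-1])
E
```

```text
t: 12.78
eef_pos: [0.4779, -0.0741, 0.0478]
tool_rot: [-0.001, -0.196, 0.981, 0.0]
contact_force: [0.3, 0.1, -1.0]
gripper_width: 0.549
t 12.78 pos [ 0.4779 -0.0741  0.0478] rot [[-0.923, -0.385, -0.001], [-0.385, 0.923, -0.0], [0.001, 0.0, -1.0]] F [ 0.29  0.06 -0.99] w 0.549 q [-0.161  0.451  0.227  2.159 -0.188  0.551  2.171]
tool shift mm [ 2.5  0.1 38.8] yaw of tool x -157.37
```

View pics/c5.png

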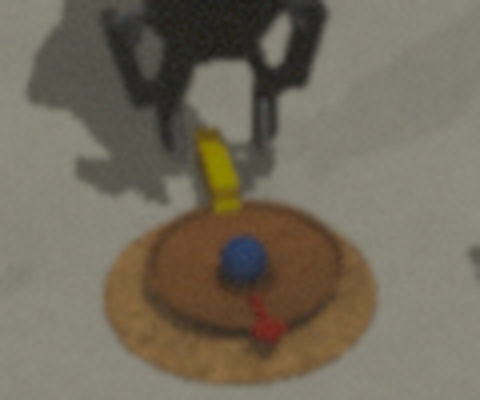

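The fingers straddle the handle, at crop (172,145) and (262,140) with the handle axis near x≈217. I'll descend and grip.

```bash
python3 -m crank '[{"jaw":55,"x":1,"y":0,"z":15,"ax":0,"ay":0,"az":0},{"jaw":55,"x":0,"y":0,"z":13,"ax":0,"ay":0,"az":0},{"jaw":55,"x":0,"y":0,"z":8,"ax":0,"ay":0,"az":0},{"jaw":55,"x":0,"y":0,"z":2,"ax":0,"ay":0,"az":0},{"jaw":40,"x":0,"y":0,"z":0,"ax":0,"ay":0,"az":0},{"jaw":32,"x":0,"y":0,"z":0,"ax":0,"ay":0,"az":0},{"jaw":26,"x":0,"y":0,"z":0,"ax":0,"ay":0,"az":0},{"jaw":22,"x":0,"y":0,"z":0,"ax":0,"ay":0,"az":0},{"jaw":18,"x":0,"y":0,"z":0,"ax":0,"ay":0,"az":0},{"jaw":10,"x":0,"y":0,"z":0,"ax":0,"ay":0,"az":0},{"jaw":0,"x":0,"y":0,"z":0,"ax":0,"ay":0,"az":0},{"jaw":0,"x":0,"y":0,"z":0,"ax":0,"ay":0,"az":0}]' 60
python3 -m crank '[{"jaw":0,"x":0,"y":0,"z":0,"ax":0,"ay":0,"az":0},{"jaw":0,"x":0,"y":0,"z":0,"ax":0,"ay":0,"az":0}]' 110
python3 - <<'E'
from m import *
obs()
im,d,c=look('scene'); b=blob(masks(im)['blue'],(285,165,320,200)); print('marble',b[0],onz(c,*b[0],.026)); r=blob(masks(im)['red'],(296,190,316,212)); print('red',r[0],onz(c,*r[0],.023))
print('torque',np.round(readout.get_obs()['torque'],2))
E
```

```text
t: 14.32
eef_pos: [0.4774, -0.0745, 0.0106]
tool_rot: [0.0, -0.197, 0.98, 0.0]
contact_force: [-1.4, 1.1, 5.8]
gripper_width: 0.199
t: 14.58
eef_pos: [0.4774, -0.0745, 0.0106]
tool_rot: [0.0, -0.197, 0.98, 0.0]
contact_force: [-2.1, 0.1, 7.0]
gripper_width: 0.188
t 14.57 pos [ 0.4774 -0.0745  0.0106] rot [[-0.923, -0.385, 0.0], [-0.385, 0.923, 0.0], [-0.0, 0.0, -1.0]] F [-2.09  0.09  7.04] w 0.188 q [-0.133  0.522  0.195  2.171 -0.217  0.466  2.198]
marble [300.54385965 183.63157895] [ 0.55278705 -0.0433286   0.026     ]
red [306.29411765 200.70588235] [ 0.60921085 -0.01845108  0.023     ]
torque [0.27 0.24 0.09]
```

```bash
python3 -m crank '[{"jaw":0,"x":0,"y":0,"z":-1,"ax":0,"ay":0,"az":0},{"jaw":0,"x":0,"y":0,"z":-2,"ax":0,"ay":0,"az":0},{"jaw":0,"x":0,"y":0,"z":-3,"ax":0,"ay":0,"az":0},{"jaw":0,"x":0,"y":0,"z":-3,"ax":0,"ay":0,"az":0},{"jaw":0,"x":0,"y":0,"z":-2,"ax":0,"ay":0,"az":0},{"jaw":0,"x":0,"y":0,"z":-1,"ax":0,"ay":0,"az":0},{"jaw":0,"x":0,"y":0,"z":0,"ax":0,"ay":0,"az":0},{"jaw":0,"x":0,"y":0,"z":0,"ax":0,"ay":0,"az":0}]' 120
cat > chk.py <<'E'
from m import *
import sys
def chk(name=None):
    o=obs(); print('torque',np.round(o['torque'],2)); g=np.array(o['eef_pos']); g[2]+=.019
    R=Rn.from_quat(np.roll(o['tool_rot'],-1)).as_matrix(); cen=g-R[:,0]*.089
    print('expected dish centre',cen.round(4))
    P={}
    for n in('scene','top'):
        im,d,c=look(n); M=masks(im); p=np.array(c['R'])@cen+c['t']; u,v=int(p[0]/p[2]*c['fx']+c['cx']),int(p[1]/p[2]*c['fy']+c['cy'])
        for k in('blue','red'):
            b=blob(M[k],(u-28,v-28,u+28,v+28)); 
            if b is not None: P[n,k]=(c,b[0]); print(n,k,b[0].round(1),b[1][4],onz(c,*b[0],cen[2]).round(4))
        # plane of dish top from depth
        C=cloud(c,d)[v-30:v+30,u-30:u+30].reshape(-1,3); s=C[(np.hypot(C[:,0]-cen[0],C[:,1]-cen[1])<.054)&(np.hypot(C[:,0]-cen[0],C[:,1]-cen[1])>.024)&(abs(C[:,2]-cen[2]+.008)<.03)]
        if len(s)>50:
            w=np.linalg.lstsq(np.c_[s[:,0]-cen[0],s[:,1]-cen[1],np.ones(len(s))],s[:,2],rcond=None)[0]; print(n,'plane slopes deg',np.degrees(np.arctan(w[:2])).round(1),'z',w[2].round(4),len(s))
        if name:
            cr=cv2.resize(im[v-45:v+45,u-50:u+50],(400,360),interpolation=cv2.INTER_CUBIC); A=cr if n=='scene' else np.hstack([A,cr])
    for k in('blue','red'):
        if ('scene',k) in P and ('top',k) in P: print('tri',k,tri(*P['scene',k],*P['top',k]))
    if name: cv2.imwrite('pics/'+name,A[:,:,::-1])
chk(*sys.argv[1:])
E
python3 chk.py c6.png
```

```text
t: 15.62
eef_pos: [0.4772, -0.0746, 0.0222]
tool_rot: [-0.0, -0.197, 0.981, 0.0]
contact_force: [0.7, -0.1, -1.5]
gripper_width: 0.188
t 15.62 pos [ 0.4772 -0.0746  0.0222] rot [[-0.923, -0.385, -0.0], [-0.385, 0.923, 0.0], [0.0, 0.0, -1.0]] F [ 0.74 -0.1  -1.49] w 0.188 q [-0.142  0.499  0.206  2.169 -0.209  0.492  2.19 ]
torque [-0.06  0.2   0.01]
expected dish centre [ 0.5593 -0.0403  0.0412]
scene blue [300.2 180.1] 61 [ 0.5581 -0.0429  0.0412]
scene red [306.4 198. ] 23 [ 0.6203 -0.0161  0.0412]
scene plane slopes deg [-4.3 -0.9] z 0.0235 758
top blue [336.2 218.7] 68 [ 0.5525 -0.043   0.0412]
top red [326.9 198.8] 19 [ 0.6106 -0.018   0.0412]
top plane slopes deg [2.8 1.3] z 0.027 859
tri blue (array([ 0.55248808, -0.04366056,  0.03667096]), np.float64(0.0008988767289679979))
tri red (array([ 0.61089417, -0.01804436,  0.03289812]), np.float64(0.00033883708727135175))
```

View pics/c6.png

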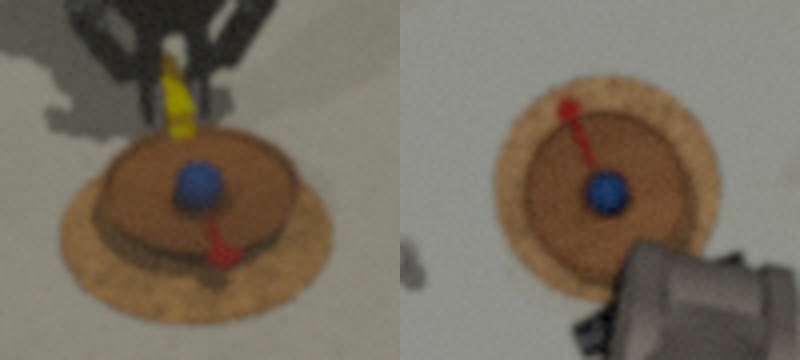

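Dish raised about 11 mm and level, with the marble on its middle in both views (scene crop (198,186), top crop (606,193)) and the arrow at about 23°. I'll continue straight up.

```bash
python3 -m crank '[{"jaw":0,"x":0,"y":0,"z":-3,"ax":0,"ay":0,"az":0},{"jaw":0,"x":0,"y":0,"z":-6,"ax":0,"ay":0,"az":0},{"jaw":0,"x":0,"y":0,"z":-9,"ax":0,"ay":0,"az":0},{"jaw":0,"x":0,"y":0,"z":-9,"ax":0,"ay":0,"az":0},{"jaw":0,"x":0,"y":0,"z":-9,"ax":0,"ay":0,"az":0},{"jaw":0,"x":0,"y":0,"z":-9,"ax":0,"ay":0,"az":0},{"jaw":0,"x":0,"y":0,"z":-9,"ax":0,"ay":0,"az":0},{"jaw":0,"x":0,"y":0,"z":-9,"ax":0,"ay":0,"az":0},{"jaw":0,"x":0,"y":0,"z":-7,"ax":0,"ay":0,"az":0},{"jaw":0,"x":0,"y":0,"z":-5,"ax":0,"ay":0,"az":0},{"jaw":0,"x":0,"y":0,"z":-3,"ax":0,"ay":0,"az":0},{"jaw":0,"x":0,"y":0,"z":0,"ax":0,"ay":0,"az":0}]' 120
python3 chk.py
python3 - <<'E'
from m import *
c=eyes.calibration('top');z=np.load('pics/top0.npz');C=cloud(c,z['d'])
for n,(u,v) in dict(g=(392.5,200)).items():
    s=C[186:214,378:408].reshape(-1,3); t=s[s[:,2]>.04]; print('pawn head',t.mean(0),len(t),'at z=.05',onz(c,392.3,199.7,.05))
cs=eyes.calibration('scene'); print('scene pawn head pix 227.5,182 z.05',onz(cs,227.5,182.5,.05),'foot',onz(cs,228.3,198,.005))
E
```

```text
t: 17.23
eef_pos: [0.4773, -0.0746, 0.1004]
tool_rot: [0.0, -0.196, 0.981, 0.0]
contact_force: [0.4, -0.4, -1.9]
gripper_width: 0.191
t 17.23 pos [ 0.4773 -0.0746  0.1004] rot [[-0.923, -0.385, 0.0], [-0.385, 0.923, 0.0], [-0.0, 0.0, -1.0]] F [ 0.39 -0.43 -1.93] w 0.191 q [-0.194  0.354  0.264  2.135 -0.147  0.669  2.136]
torque [-0.09  0.15 -0.02]
expected dish centre [ 0.5594 -0.0403  0.1194]
scene blue [299.7 153.7] 72 [ 0.559  -0.043   0.1194]
scene red [305.7 171.6] 17 [ 0.6231 -0.0168  0.1194]
scene plane slopes deg [-0.6  0.4] z 0.1037 673
top blue [337.7 218.8] 78 [ 0.5528 -0.0432  0.1194]
top red [328.8 200. ] 25 [ 0.604  -0.0205  0.1194]
top plane slopes deg [3.1 1.7] z 0.105 988
tri blue (array([ 0.55285171, -0.04385258,  0.11497515]), np.float64(0.0008285269340090884))
tri red (array([ 0.6045186 , -0.02069873,  0.10486494]), np.float64(0.0005976668656561552))
pawn head [ 0.60252521 -0.20089859  0.10898945] 44 at z=.05 [ 0.60271496 -0.20517605  0.05      ]
scene pawn head pix 227.5,182 z.05 [ 0.60896661 -0.20736768  0.05      ] foot [ 0.61325863 -0.20959354  0.005     ]
```

```bash
python3 -m crank '[{"jaw":0,"x":0,"y":3,"z":0,"ax":0,"ay":0,"az":2},{"jaw":0,"x":-0.2,"y":6,"z":0,"ax":0,"ay":0,"az":4},{"jaw":0,"x":-0.3,"y":7.6,"z":0,"ax":0,"ay":0,"az":5},{"jaw":0,"x":-0.3,"y":7.6,"z":0,"ax":0,"ay":0,"az":5},{"jaw":0,"x":-0.3,"y":7.6,"z":0,"ax":0,"ay":0,"az":5},{"jaw":0,"x":-0.3,"y":7.6,"z":0,"ax":0,"ay":0,"az":5},{"jaw":0,"x":-0.3,"y":7.6,"z":0,"ax":0,"ay":0,"az":5},{"jaw":0,"x":-0.3,"y":7.6,"z":0,"ax":0,"ay":0,"az":5},{"jaw":0,"x":-0.2,"y":6,"z":0,"ax":0,"ay":0,"az":4},{"jaw":0,"x":0,"y":3,"z":0,"ax":0,"ay":0,"az":2},{"jaw":0,"x":0,"y":0,"z":0,"ax":0,"ay":0,"az":0}]' 120
python3 chk.py
```

```text
t: 18.7
eef_pos: [0.4751, -0.0121, 0.1002]
tool_rot: [-0.0, 0.168, 0.986, -0.0]
contact_force: [-0.2, 0.5, -2.6]
gripper_width: 0.191
t 18.7 pos [ 0.4751 -0.0121  0.1002] rot [[-0.944, 0.331, -0.0], [0.331, 0.944, -0.0], [0.0, -0.0, -1.0]] F [-0.24  0.5  -2.64] w 0.191 q [-0.465  0.36   0.433  2.161 -0.241  0.666  1.368]
torque [ 0.03  0.12 -0.  ]
expected dish centre [ 0.5591 -0.0415  0.1192]
scene blue [301.3 153.3] 73 [ 0.5567 -0.0396  0.1192]
scene red [286.1 170. ] 13 [ 0.6249 -0.0602  0.1192]
scene plane slopes deg [-1.  -1.4] z 0.1035 698
top blue [336.8 219.3] 79 [ 0.5514 -0.0407  0.1192]
top red [343.4 196.4] 17 [ 0.6128 -0.0603  0.1192]
top plane slopes deg [ 2.9 -0.6] z 0.1049 989
tri blue (array([ 0.55139065, -0.04081703,  0.1153434 ]), np.float64(0.0002160552506286105))
tri red (array([ 0.61341799, -0.06196034,  0.1102955 ]), np.float64(0.002134281105496448))
```

```bash
python3 -m crank '[{"jaw":0,"x":0,"y":3,"z":0,"ax":0,"ay":0,"az":2},{"jaw":0,"x":-0.2,"y":6,"z":0,"ax":0,"ay":0,"az":4},{"jaw":0,"x":-0.3,"y":7.6,"z":0,"ax":0,"ay":0,"az":5},{"jaw":0,"x":-0.3,"y":7.6,"z":0,"ax":0,"ay":0,"az":5},{"jaw":0,"x":-0.3,"y":7.6,"z":0,"ax":0,"ay":0,"az":5},{"jaw":0,"x":-0.3,"y":7.6,"z":0,"ax":0,"ay":0,"az":5},{"jaw":0,"x":-0.3,"y":7.6,"z":0,"ax":0,"ay":0,"az":5},{"jaw":0,"x":-0.3,"y":7.6,"z":0,"ax":0,"ay":0,"az":5},{"jaw":0,"x":-0.3,"y":7.6,"z":0,"ax":0,"ay":0,"az":5},{"jaw":0,"x":-0.3,"y":7.6,"z":0,"ax":0,"ay":0,"az":5},{"jaw":0,"x":-0.2,"y":6.8,"z":0,"ax":0,"ay":0,"az":4.5},{"jaw":0,"x":0,"y":3.8,"z":0,"ax":0,"ay":0,"az":2.5}]' 120
python3 -m crank '[{"jaw":0,"x":0,"y":0,"z":0,"ax":0,"ay":0,"az":0},{"jaw":0,"x":0,"y":0,"z":0,"ax":0,"ay":0,"az":0},{"jaw":0,"x":0,"y":0,"z":0,"ax":0,"ay":0,"az":0},{"jaw":0,"x":0,"y":0,"z":0,"ax":0,"ay":0,"az":0}]'
python3 chk.py
python3 - <<'E'
from m import *
A=None
for n,(u,v) in dict(scene=(285,170),top=(345,215)).items():
    im,d,c=look(n); cr=cv2.resize(im[v-60:v+60,u-66:u+67],(400,360),interpolation=cv2.INTER_CUBIC); A=cr if A is None else np.hstack([A,cr])
    g=blob(masks(im)['green'],(210,165,245,210) if n=='scene' else (380,185,405,215)); print(n,'green',g[0],g[1])
cv2.imwrite('pics/c7.png',A[:,:,::-1])
E
```

```text
t: 20.3
eef_pos: [0.5309, 0.0423, 0.1003]
tool_rot: [0.0, 0.591, 0.807, 0.0]
contact_force: [0.1, 0.4, -2.0]
gripper_width: 0.193
t: 20.8
eef_pos: [0.5305, 0.0419, 0.1003]
tool_rot: [-0.0, 0.59, 0.807, 0.0]
contact_force: [-0.9, -0.4, -2.0]
gripper_width: 0.192
t 20.8 pos [0.5305 0.0419 0.1003] rot [[-0.303, 0.953, -0.0], [0.953, 0.303, 0.0], [0.0, 0.0, -1.0]] F [-0.87 -0.43 -1.97] w 0.192 q [-0.702  0.489  0.651  2.043 -0.433  0.746  0.525]
torque [ 0.13  0.01 -0.03]
expected dish centre [ 0.5575 -0.0429  0.1193]
scene blue [302.1 154.1] 71 [ 0.5594 -0.0372  0.1193]
scene red [273.5 156.5] 2 [ 0.5808 -0.0993  0.1193]
scene plane slopes deg [-2.5 -3.1] z 0.1039 767
top blue [335.6 218.7] 80 [ 0.5533 -0.0374  0.1193]
top red [357.8 209.7] 16 [ 0.5759 -0.0982  0.1193]
top plane slopes deg [ 1.5 -2.7] z 0.1046 796
tri blue (array([ 0.55333215, -0.03802634,  0.11500434]), np.float64(0.0008369447769234883))
tri red (array([ 0.57617099, -0.09952924,  0.11596594]), np.float64(0.0021064925030379353))
scene green [228.19444444 197.41666667] [224 195  10   6  36]
top green [391.94444444 199.42592593] [388 196   9   8  54]
```

View pics/c7.png

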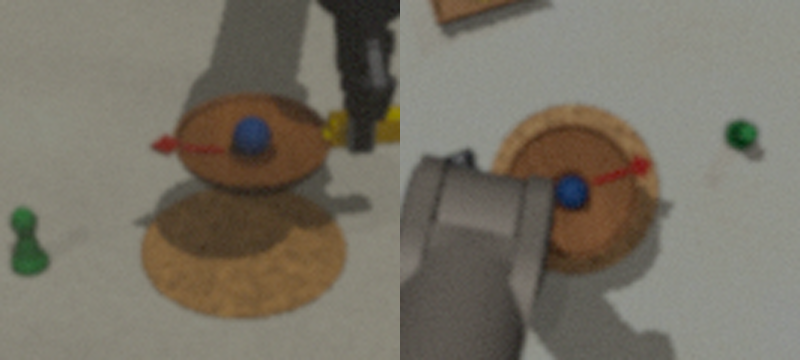

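The dish hangs level at about 0.103 m, and its arrow points at the green pawn (top view: arrow tip crop (645,165), pawn (741,134)). The marble sits in the middle, and both green pawn blobs are at their original pixels. Every criterion I can measure is met with margin, so I'm handing in.

```bash
python3 -c "
from h import *
print(ticket.hand_in())"
```

```text
the job is handed in; nothing more can be done
None
```

The blue marble is in the dish and the dish is held by its handle over the mat, its arrow pointing at the green pawn. I handed it in at about 21 s; no verdict is reported.

I set the marble down from its stand and it settled in the middle. I then gripped the handle at 120 N, lifted straight up about 90 mm and turned about 95° clockwise about the dish's own axis.

**Last checks:**
- **Position:** the dish's middle is about 0.103 m up (about 90 mm above the mat) and within about 5 mm of the mat's centre horizontally.
- **Arrow:** the tool pose gives the arrow at −72.4°, and the pawn lies at about −72.7°. The arrow seen in the images gave −69.7°, about 3° off, which is roughly 9 mm at the pawn against the 35 mm allowed.
- **Level:** the depth-plane fits gave up to about 4° of tilt, but the two cameras disagreed and the readings are noisy. The limit is about 7°.
- **Marble:** about 5 mm from the dish's middle.
- **Other objects:** the green pawn did not move. I did not measure the white pawn, mug and box again at the end; the arm only passed above them, or stayed clear.

My first move call was refused, for a row format error, without moving anything.

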